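Pack the track repair case in layers

TASK

Pack the wooden carrying case for the club show: lay the short piece of straight track and the terminal strip side by side, flat in the bottom, fold the swing tray down over them, stand the tin of track pins on the tray, then shut the lid fully. Keep the tin upright throughout so that no pins spill, and leave the tape measure, the paint jar and the sanding block where they are.

Things in the scene. Friction and masses are not known exactly. Their poses are not given: they have to be found in the camera images.
- case: Plain wooden carrying case, fixed to the bench: 140 (x) by 162 (y) mm, 52 mm high without its lid, walls 6, floor 5 mm, grey lining. Origin: centre of the underside; z up; -x is its front (steel bail handle), +x its back, where tray and lid are hinged.
- case_well (a point): Centre of the bottom space, on the floor (case x -6, y 0, z 5 mm). The space is 116 (x) by 150 (y) mm and 15 mm deep under the folded tray; in its two front corners stand 10 mm blocks that carry the tray.
- tray_hinge (a point): Middle of the tray's hinge axis (case x 56, y 0, z 22.5 mm); the axis runs along the case's y. Folded down, the tray's lined floor spans case x -51 to 55, y -69 to 69 mm, its upper face at z 25 mm, 27 mm below the shut lid.
- case_tray (a joint): Tray hinge, rad: 0 = folded down level (stop), 1.56 to 1.70 = standing upright as found. Stiff (0.10 N m): it stays wherever it is left. The tray is a 5 mm board, 146 mm wide, with an 8 mm high rim on the face that looks back (+x) while it stands and up when folded: 10 mm wide along the free edge, 4 mm along both ends.
- tray_edge (a point): Middle of the tray's free edge, at mid thickness of the board, 117 mm from the hinge axis. As found, the gap behind it, from the rim to the open lid, is at least 33 mm.
- lid_hinge (a point): Middle of the lid's hinge axis (case x 70, y 0, z 52 mm), in the plane of the lid's inner face; the axis runs along the case's y.
- case_lid (a joint): Lid hinge, rad: 0 = shut (stop), 2.12 to 2.35 = leaning open to the back as found. Stiff (0.20 N m): it stays wherever it is left, so it must be pushed all the way down. The lid is a 6 mm board, 162 mm wide, with no catch.
- lid_edge (a point): Middle of the lid's free edge, at mid thickness, 143 mm from the hinge axis.
- short_track: The short straight piece of black bedded model track, 38 (x) by 99 (y) by 9 mm high (the longer straight pieces at the back of the bench stay there). Origin: underside, centre of the width, within 3 mm of mid-length; z up, length along y. Grip across the 38 mm width.
- strip: Cream eight-way terminal strip, 20 (x) by 80 (y) by 13 mm high, the solid bar being the lower 8 mm. Origin: centre of the underside; z up, length along y. Grip low across the 20 mm width.
- pin_tin: Round shallow tin of track pins with a green rim, 55 mm across, 23 mm high. Origin: centre of the underside; z up.
- tape_measure_1: Yellow pocket tape measure, 36 by 72 by 58 mm high, a bystander. Origin: centre of the underside.
- paint_jar: Small paint jar with a dark cap, 30 mm across, 42 mm high, a bystander. Origin: centre of the underside.
- sanding_block_1: Cork sanding block, 46 by 75 by 24 mm high, a bystander. Origin: centre of the underside.
There are look-alikes about, which are no part of the job. Leave any black or turquoise look-alike of the strip alone.

How it is judged:
On the way, in this order (a step that is already met when the one before it is completed fails the run):
1. the track and the terminal strip both lie flat on the bottom of the case (x of short_track in the frame of case between -0.064 and 0.064 m and y of short_track in the frame of case between -0.075 and 0.075 m and z of short_track in the frame of case between 0.002 and 0.0085 m and angle between each of short_track, strip's own z axis and vertical below 0.08 rad and x of strip in the frame of case between -0.064 and 0.064 m and y of strip in the frame of case between -0.075 and 0.075 m and z of strip in the frame of case between 0.002 and 0.0085 m and linear speed of each of short_track, strip below 0.02 m/s), for 0.2 s.
2. the tray is folded down level over them (x of short_track in the frame of case between -0.064 and 0.064 m and y of short_track in the frame of case between -0.075 and 0.075 m and z of short_track in the frame of case between 0.002 and 0.0085 m and angle between each of short_track, strip's own z axis and vertical below 0.08 rad and x of strip in the frame of case between -0.064 and 0.064 m and y of strip in the frame of case between -0.075 and 0.075 m and z of strip in the frame of case between 0.002 and 0.0085 m and value of joint case_tray below 0.05 rad), for 0.2 s.
3. the tin stands flat on the folded tray (value of joint case_tray below 0.05 rad and x of pin_tin in the frame of case between -0.045 and 0.045 m and y of pin_tin in the frame of case between -0.06 and 0.06 m and z of pin_tin in the frame of case between 0.021 and 0.0285 m and angle between pin_tin's own z axis and vertical below 0.08 rad and linear speed of pin_tin below 0.02 m/s), for 0.2 s.
At the end, for the whole second after the job is handed in: Track and terminal strip lie flat on the case's floor (within 3.5 mm and 0.08 rad), the tray is folded down over them (within 0.05 rad), the tin stands upright on the tray inside the case (within 0.08 rad, at rest), and the lid is shut (within 0.04 rad) (all of step 3 and x of short_track in the frame of case between -0.064 and 0.064 m and y of short_track in the frame of case between -0.075 and 0.075 m and z of short_track in the frame of case between 0.002 and 0.0085 m and angle between each of short_track, strip's own z axis and vertical below 0.08 rad and x of strip in the frame of case between -0.064 and 0.064 m and y of strip in the frame of case between -0.075 and 0.075 m and z of strip in the frame of case between 0.002 and 0.0085 m and value of joint case_lid below 0.04 rad); the robot touches nothing.
It fails at once if the tin of pins is tipped by more than 0.5 rad (angle between pin_tin's own z axis and vertical above 0.5 rad).
It fails at once if the tape measure is moved by more than 25 mm (distance of tape_measure_1 from where it was at the start of the episode above 0.025 m).
It fails at once if the paint jar is moved by more than 25 mm (distance of paint_jar from where it was at the start of the episode above 0.025 m).
It fails at once if the sanding block is moved by more than 25 mm (distance of sanding_block_1 from where it was at the start of the episode above 0.025 m).
It also fails if it takes over 72 s, if anything falls off the work surface, if the arm or the gripper's body presses on something with over 40 N, if the wrist force passes 120 N, or if a joint passes its speed limit or range.

ROBOT

A 6-joint arm with a two-finger parallel gripper is mounted at the origin on a cart in front of the work surface, level with it; the furniture and walls round the work are solid. World frame = base frame: x ahead of the robot, y to its left, z up, the work surface at z = 0. Lengths are in m, angles in rad, forces in N, time in s.
With the tool pointing down it reaches from about 0.35 to 0.85 m from the base axis. Payload 8.1 kg.
Tool frame: the origin (TCP) lies between the finger pads; the fingertips stand 14 mm ahead of it and the grasp point (between the pads) lies 5 mm behind it; z points along the fingers, y is the line along which they close (so a half turn about z gives the same grasp; the last joint's range is limited). The gripper opens to 93 mm and grips with 3 to 60 N. Pads are 15 mm wide; open, the fingers measure 128 mm over their backs; the gripper's body (75 mm by 188 mm) begins 65 mm behind the grasp point.
Start: joints at [-1.333, 0.13, 1.488, -0, 1.523, -0.085], TCP at [0.19, -0.569, 0.233] pointing down, gripper open.
Joint ranges: [-2.96, 2.96], [-0.89, 2.26], [0.02, 2.5], [-1.34, 4.48], [0, 2.73], [-2.66, 2.66]. Speed limits (rad/s): [2.39, 2.39, 2.79, 3.14, 3.14, 3.14].

INTERFACE

Orientations are given as a rotation vector (axis times angle).
In Python, from plant import robot gives the robot as it stands.
- The arm moves only by the tool arm_command, never from a script. Its argument "targets" is a list of rows, each an object of numbers: "x", "y", "z": the shift along the world's x, y, z in units of 500 mm (1.0 is 500 mm); "rx", "ry", "rz": the turn, a rotation vector about the world's x, y, z in units of 2 rad (1.0 is 2 rad); "claw": the closure in counts, from 0 (fully open) to 255 (shut). In form: [{"x": .., "y": .., "z": .., "rx": .., "ry": .., "rz": .., "claw": ..}, ...]. A call has 1 to 10 rows; each row is the pose to reach, as a shift and turn from the pose commanded when the call began; what a row does not reach only later rows make up. A row lasts 1/12 s, in which the tool goes at most 41.7 mm and 7.16 degrees, less where a joint would pass 70% of its speed; a pose out of reach is approached as far as the arm can. A call with a number of a shift or a turn outside -1 to 1 is refused whole. A call with a gripper value outside its range is refused whole. The fingers move at their own pace and stop on an object; "squeeze" is the grip in N (left out, the last holds). Time passes only in rows, so rows that repeat a pose let the fingers close. It gives the time, the measured TCP pose, the force, the opening and the grip force at its end, in the units of the state.
- robot.read_state(): the state, without advancing time (a new reading comes with each control period).
- robot.read_camera(name): name is "scene" or "top" or "wrist"; returns (picture, depth): 480x640x3 uint8, red, green, blue; 480x640 float32, m along the optical axis (not along the pixel's ray), 0 where there is no reading.
- robot.get_calibration(name): a dict with "intrinsics" (3x3 intrinsics, pixels), "origin" and "orientation" of the camera in the world. Camera axes: x right, y up, looking along -z (the intrinsics and any distortion apply to the point x, -y, -z); pixel columns grow to the right and rows downward; lengths in m; the calibration is good to about 2 mm. A picture is of the moment at which its call begins: read the wrist's pose just before it. get_calibration takes no time and is no camera call; for the wrist camera it gives the pose at the moment of the call.
- robot.close_job(): hands the job in; it is judged then, once.
The state is a dict: "t": time; "q": joint angles; "dq": joint speeds; "joint_torque": joint torques, N m; "tool_pos": TCP position; "orientation": TCP orientation; "force": force on the tool from outside, world axes, zero at the start; "wrist_torque": the same for the moment, N m; "opening": finger opening in m; "gripper_force": force on a finger pad.
Only numpy, scipy, OpenCV 4.12 (cv2) and the standard library are available. Lean on these libraries where they do the work, as an engineer would, in place of code of your own. Each camera call takes 0.05 s, during which the arm holds its last target. There are 200 camera calls.

## Working session

There is one attempt and no reset: what is moved stays moved. The work goes in short steps, Python scripts to look and compute and a tool call to move; the robot and the scene stay as the last step left them, time stands still between calls to the robot, and variables do not carry over. Pictures are saved under pics/ and viewed, at most 10 in all, crops included, and the job is handed in when it is done.

Besides the shell and the picture viewer there is one more tool, called as name(argument=value, ...), one argument or row to a line, values as JSON. arm_command: Moves the arm, as the interface text tells. Shifts and turns lie within -1 to 1; 1 stands for 500 mm of shift or 2 rad of turn. Its arguments: {"type":"object","properties":{"targets":{"type":"array","items":{"type":"object","properties":{"x":{"type":"number","minimum":-1,"maximum":1},"y":{"type":"number","minimum":-1,"maximum":1},"z":{"type":"number","minimum":-1,"maximum":1},"rx":{"type":"number","minimum":-1,"maximum":1},"ry":{"type":"number","minimum":-1,"maximum":1},"rz":{"type":"number","minimum":-1,"maximum":1},"claw":{"type":"number"}}}},"squeeze":{"type":"number"}},"required":["targets"]}

```bash
mkdir -p pics; ls
cat > h.py <<'E'
import numpy as np, cv2
from scipy.spatial.transform import Rotation as R
from plant import robot
def rot(o):
    o=np.array(o,float)
    return o if o.shape==(3,3) else (R.from_rotvec(o).as_matrix() if o.shape==(3,) else R.from_quat(o).as_matrix())
def pts(d,c):
    K=np.array(c["intrinsics"]);v,u=np.indices(d.shape)
    p=np.stack([(u-K[0,2])/K[0,0]*d,-(v-K[1,2])/K[1,1]*d,-d],-1)
    return p@rot(c["orientation"]).T+np.array(c["origin"])
def ray(u,v,z,c):
    K=np.array(c["intrinsics"]);r=rot(c["orientation"])@np.array([(u-K[0,2])/K[0,0],-(v-K[1,2])/K[1,1],-1]);o=np.array(c["origin"])
    return o+r*(z-o[2])/r[2]
def snap(n,tag):
    c=robot.get_calibration(n);im,d=robot.read_camera(n)
    np.savez(f"pics/{tag}.npz",im=im,d=d,K=c["intrinsics"],o=c["origin"],R=rot(c["orientation"]))
    cv2.imwrite(f"pics/{tag}.png",im[...,::-1]);return im,d,c
def load(tag):
    z=np.load(f"pics/{tag}.npz");return z["im"],z["d"],dict(intrinsics=z["K"],origin=z["o"],orientation=z["R"])
E
python3 - <<'E'
from h import *
for n in("top","scene"):
    im,d,c=snap(n,n+"0");print({k:np.round(v,3).tolist() if not isinstance(v,str) else v for k,v in c.items()},(d>0).mean())
s=robot.read_state();print({k:np.round(v,3).tolist() for k,v in s.items()})
E
```

```text
pics
{'intrinsics': [[448.789, 0.0, 320.797], [0.0, 448.789, 237.199], [0.0, 0.0, 1.0]], 'origin': [0.415, 0.029, 1.072], 'orientation': [0.088, -0.078, -1.581]} 0.99591796875
{'intrinsics': [[602.287, 0.0, 312.008], [0.0, 602.287, 235.314], [0.0, 0.0, 1.0]], 'origin': [1.338, -0.132, 1.468], 'orientation': [0.44, 0.365, 1.311]} 0.9959993489583333
{'t': 0.1, 'q': [-1.333, 0.131, 1.489, -0.0, 1.523, -0.085], 'dq': [-0.0, -0.002, -0.003, 0.0, 0.003, 0.002], 'joint_torque': [0.003, -56.134, -49.31, 0.077, 0.029, -0.0], 'tool_pos': [0.19, -0.569, 0.232], 'orientation': [-3.099, -0.505, 0.0], 'force': [0.039, -0.729, 0.51], 'wrist_torque': [-0.002, -0.02, -0.014], 'gripper_force': 0.0, 'opening': 0.093}
```

View pics/top0.png

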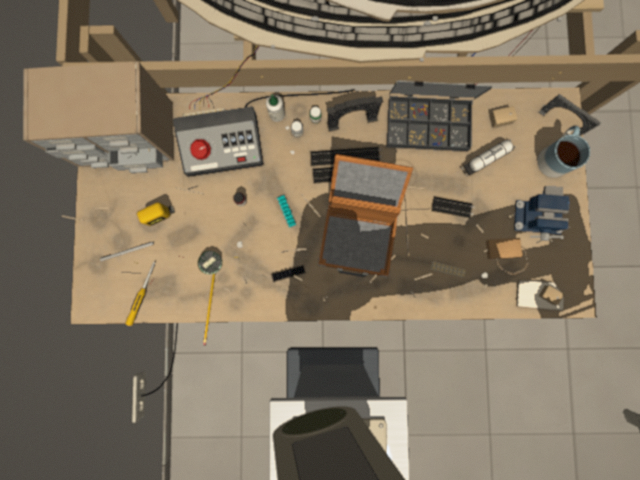

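View pics/scene0.png

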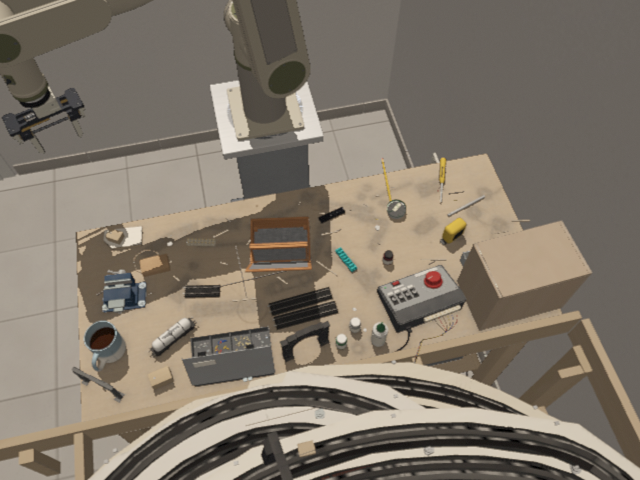

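The top view shows the case at about (360,215), the short track at (452,207), the cream strip in shadow at (448,268) and the tin at (209,260). The black decoy is at (288,272), the turquoise one at (286,210), the tape at (153,213), the jar at (240,196) and the sanding block at (508,248). The scene view agrees. Next I'll measure.

Run:
```python
from h import *
im,d,c=load("top0");P=pts(d,c)
sim,sd,sc=load("scene0");SP=pts(sd,sc)
print("bench z",np.median(P[290:310,230:300,2]),np.median(SP[275:290,225:240,2]))
def obj(name,im,P,d,r,f):
    x0,x1,y0,y1=r;sub=P[y0:y1,x0:x1];s=im[y0:y1,x0:x1].astype(int)
    m=f(sub,s).astype(np.uint8)
    n,l,st,ce=cv2.connectedComponentsWithStats(m)
    if n<2: print(name,"none");return
    k=1+np.argmax(st[1:,4]);q=sub[l==k];b=cv2.minAreaRect(q[:,:2].astype(np.float32)*1000)
    print(name,"px",ce[k]+[x0,y0],"n",st[k,4],"rect",np.round(b[0]),np.round(b[1]),round(b[2],1),"z",np.round(np.percentile(q[:,2],[5,50,95]),4))
hi=lambda z:(lambda p,s:p[...,2]>z)
obj("track",im,P,d,(425,480,190,225),hi(.004));obj("strip",im,P,d,(425,475,255,280),hi(.004))
obj("tin",im,P,d,(190,228,240,280),hi(.008));obj("tape",im,P,d,(130,180,195,232),hi(.02));obj("jar",im,P,d,(228,252,182,208),hi(.015));obj("sand",im,P,d,(485,535,232,270),hi(.01))
obj("strackS",sim,SP,sd,(180,225,280,303),hi(.004));obj("stripS",sim,SP,sd,(183,220,235,250),hi(.004));obj("tinS",sim,SP,sd,(382,412,195,222),hi(.008))
a=cv2.resize(im[145:285,310:480],None,fx=3.4,fy=3.4,interpolation=cv2.INTER_CUBIC)
b=cv2.resize(im[185:285,190:255],None,fx=3.2,fy=3.2,interpolation=cv2.INTER_CUBIC)
M=np.zeros((476,578+208,3),np.uint8);M[:a.shape[0],:578]=a;M[:b.shape[0],578:]=b
cv2.imwrite("pics/m1.png",cv2.convertScaleAbs(M[...,::-1],alpha=1.6))
# case heights map
for v in range(150,284,5): print(v,np.round(P[v,355,:]*1000).astype(int),np.round(P[v,385,:]*1000).astype(int))
```

```text
bench z 0.00012302740574443582 0.000537498052960883
track px [451.73052632 206.65894737] n 475 rect [ 534. -138.] [ 77. 403.] 24.6 z [0.0043 0.0067 0.0103]
strip px [447.53020134 269.2852349 ] n 298 rect [ 445. -136.] [ 44. 331.] 2.5 z [0.005  0.0101 0.0153]
tin px [209.07809111 262.52277657] n 461 rect [434. 181.] [302.  54.] 72.8 z [0.0106 0.0139 0.0236]
tape px [152.13921569 213.9       ] n 510 rect [519. 238.] [463.  58.] 70.9 z [0.0267 0.0557 0.0603]
jar px [238.82608696 198.82608696] n 138 rect [619. 227.] [26. 27.] 45.1 z [0.0197 0.0405 0.0445]
sand px [503.85582822 248.07208589] n 652 rect [ 470. -200.] [ 49. 469.] 7.5 z [0.0177 0.022  0.0256]
strackS px [201.99723757 291.08563536] n 362 rect [ 946. -189.] [786. 102.] 15.6 z [0.0044 0.0074 0.0135]
stripS px [200.55154639 241.88659794] n 194 rect [ 879. -181.] [919.  81.] 11.2 z [0.0049 0.0104 0.0191]
tinS px [396.69741697 208.12915129] n 271 rect [881.  80.] [  54. 1006.] 62.0 z [0.0089 0.0142 0.024 ]
150 [741 -50   7] [ 742 -125   -1]
155 [728 -50   6] [ 729 -124    1]
160 [670 -38 169] [ 717 -124   -1]
165 [663 -39 157] [ 659 -100  167]
170 [655 -39 145] [ 650 -100  160]
175 [647 -40 135] [ 643 -102  147]
180 [639 -40 124] [ 635 -103  134]
185 [630 -41 112] [ 627 -105  124]
190 [622 -42 101] [ 619 -106  111]
195 [613 -42  89] [ 610 -107  101]
200 [592 -38 139] [ 601 -109   86]
205 [582 -38 137] [ 581 -102  135]
210 [577 -41 103] [ 570 -101  139]
215 [573 -44  53] [ 565 -106  100]
220 [569 -47   4] [ 415   29 1072]
225 [557 -47   6] [ 556 -119    5]
230 [545 -47   5] [ 543 -118    8]
235 [532 -46   7] [ 531 -118    8]
240 [521 -46   5] [ 520 -118    4]
245 [509 -46   6] [ 508 -118    2]
250 [496 -45   9] [ 496 -117    9]
255 [485 -46   4] [ 484 -117    4]
260 [473 -45   1] [ 472 -116    5]
265 [461 -45   5] [ 460 -115   16]
270 [448 -41  52] [ 448 -112   29]
275 [437 -44  19] [ 436 -109   52]
280 [426 -44   2] [ 425 -116   -3]
```

View pics/m1.png

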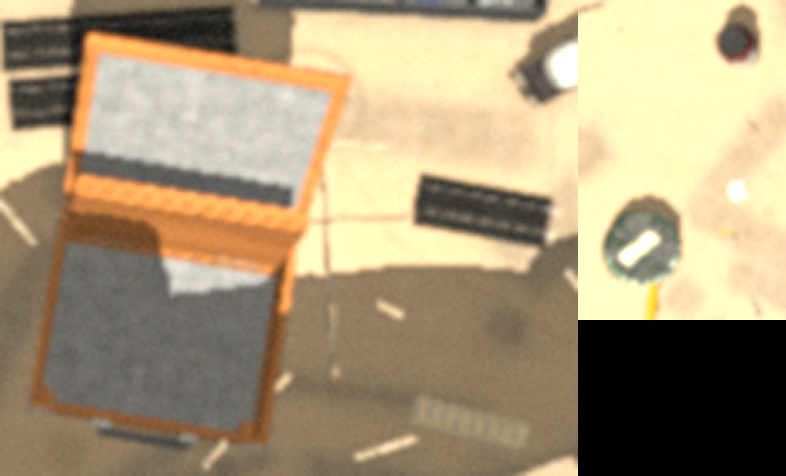

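The crop shows the case yawed by about -9°, with the tray standing and the lid leaning back. The cream strip is at crop (470,420), the black track at (483,210), and the tin has a white label and sits at the pencil end. I'll do one more colour measurement, then move.

```bash
cat >> h.py <<'E'
def blob(mask,r,off=0):
    x0,x1,y0,y1=r;m=np.zeros_like(mask,np.uint8);m[y0:y1,x0:x1]=mask[y0:y1,x0:x1]
    m=cv2.morphologyEx(m,cv2.MORPH_CLOSE,np.ones((5,5)))
    cs,_=cv2.findContours(m,cv2.RETR_EXTERNAL,cv2.CHAIN_APPROX_NONE)
    return max(cs,key=cv2.contourArea)[:,0,:]
def rect(cn,z,c):
    w=np.array([ray(u,v,z,c)[:2] for u,v in cn],np.float32)*1000
    b=cv2.minAreaRect(w);p=cv2.boxPoints(b);e=[p[1]-p[0],p[2]-p[1]]
    L=max(e,key=np.linalg.norm);yaw=np.degrees(np.arctan2(-L[0],L[1]));yaw=(yaw+90)%180-90
    return np.round(b[0],1),np.round(b[1],1),round(float(yaw),1)
E
python3 - <<'E'
from h import *
for t,tr,st,ti in(("top0",(428,476,192,222),(428,472,258,280),(194,226,244,276)),("scene0",(180,225,280,303),(184,218,234,249),(383,410,196,220))):
    im,d,c=load(t);h=cv2.cvtColor(im,cv2.COLOR_RGB2HSV).astype(int);g=im.astype(int).sum(2)
    print(t,"track",rect(blob(g<200,tr),.009,c))
    dbg=im[st[2]:st[3],st[0]:st[1]]
    print("strip bg",h[st[2]+2,st[0]+2],h[(st[2]+st[3])//2,(st[0]+st[1])//2-3:(st[0]+st[1])//2+4].tolist())
    cn=blob((h[...,0]>35)&(h[...,0]<110)&(g<520),ti);print("tin",rect(cn,.023,c))
    if t=="top0":
        m=((h[...,0]<16)&(h[...,1]>150)).astype(np.uint8);m[:, :315]=0;m[:,420:]=0;m[:145]=0;m[285:]=0
        n,l,s,ce=cv2.connectedComponentsWithStats(m);k=1+np.argmax(s[1:,4]);cn=cv2.findContours((l==k).astype(np.uint8),0,1)[0][0]
        ap=cv2.approxPolyDP(cn,3,True)[:,0];print("case poly",[(p.tolist(),np.round(ray(*p,.052,c)[:2]*1000).tolist()) for p in ap])
E
```

```text
top0 track (array([ 591.2, -284.1]), array([106.7,  43.9]), -11.3)
strip bg [20 77 79] [[20, 71, 104], [20, 63, 97], [20, 67, 99], [20, 67, 103], [20, 76, 104], [20, 74, 97], [21, 72, 92]]
tin (array([471.5, 296.4]), array([49.7, 46.8]), -0.7)
case poly [([335, 154], [718.0, -0.0]), ([327, 218], [568.0, 20.0]), ([329, 214], [577.0, 16.0]), ([343, 213], [579.0, -17.0]), ([391, 224], [552.0, -126.0]), ([387, 268], [451.0, -114.0]), ([377, 273], [440.0, -91.0]), ([386, 274], [438.0, -111.0]), ([395, 216], [570.0, -136.0]), ([411, 168], [682.0, -176.0])]
scene0 track (array([ 602.9, -280.4]), array([90.9, 32.3]), -13.0)
strip bg [17 72 88] [[19, 63, 113], [18, 62, 115], [18, 53, 111], [19, 61, 113], [19, 65, 118], [18, 58, 114], [18, 55, 111]]
tin (array([449.5, 298.7]), array([29.1,  6.3]), -4.7)
```

arm_command(
  targets=[
    {"x":0.6,"y":0.55,"z":0.15},
    {"x":0.6,"y":0.55,"z":0.15},
    {"x":0.6,"y":0.55,"z":0.15},
    {"x":0.6,"y":0.55,"z":0.15},
    {"x":0.6,"y":0.55,"z":0.15},
    {"x":0.6,"y":0.55,"z":0.15},
    {"x":0.6,"y":0.55,"z":0.15},
    {"x":0.6,"y":0.55,"z":0.15},
    {"x":0.6,"y":0.55,"z":0.15},
    {"x":0.6,"y":0.55,"z":0.15},
  ],
)

```text
schema error: expected keys x, y, z, rx, ry, rz, claw
```

arm_command(
  targets=[
    {"x":0.66,"y":0.58,"z":0.2,"rx":0,"ry":0,"rz":0.525,"claw":0},
    {"x":0.66,"y":0.58,"z":0.2,"rx":0,"ry":0,"rz":0.525,"claw":0},
    {"x":0.66,"y":0.58,"z":0.2,"rx":0,"ry":0,"rz":0.525,"claw":0},
    {"x":0.66,"y":0.58,"z":0.2,"rx":0,"ry":0,"rz":0.525,"claw":0},
    {"x":0.66,"y":0.58,"z":0.2,"rx":0,"ry":0,"rz":0.525,"claw":0},
    {"x":0.66,"y":0.58,"z":0.2,"rx":0,"ry":0,"rz":0.525,"claw":0},
    {"x":0.66,"y":0.58,"z":0.2,"rx":0,"ry":0,"rz":0.525,"claw":0},
    {"x":0.66,"y":0.58,"z":0.2,"rx":0,"ry":0,"rz":0.525,"claw":0},
    {"x":0.66,"y":0.58,"z":0.2,"rx":0,"ry":0,"rz":0.525,"claw":0},
    {"x":0.66,"y":0.58,"z":0.2,"rx":0,"ry":0,"rz":0.525,"claw":0},
  ],
)

```text
t: 0.93
tool_pos: [0.4966, -0.2991, 0.3252]
orientation: [-2.426, -1.995, 0.0]
force: [1.1, -0.6, 0.4]
opening: 0.093
gripper_force: 0.0
```

arm_command(
  targets=[
    {"x":0.0,"y":0.0,"z":0.0,"rx":0,"ry":0,"rz":0,"claw":0},
    {"x":0.0,"y":0.0,"z":0.0,"rx":0,"ry":0,"rz":0,"claw":0},
  ],
)

```text
t: 1.1
tool_pos: [0.497, -0.2991, 0.3252]
orientation: [2.426, 1.996, 0.0]
force: [0.2, -0.5, -0.5]
opening: 0.0931
gripper_force: 0.0
```

Run:
```python
from h import *
s=robot.read_state();print(np.round(s["tool_pos"],4),np.round(s["orientation"],3),np.round(s["q"],2),s["t"])
im,d,c=snap("wrist","w0");print({k:np.round(v,4).tolist() for k,v in c.items()});print(rot(c["orientation"]).round(2).tolist())
```

```text
[ 0.497  -0.2991  0.3252] [2.426 1.996 0.   ] [-0.63  0.06  1.4  -0.    1.69 -0.44] 1.1
{'intrinsics': [[407.9286, 0.0, 316.8358], [0.0, 407.9286, 239.6208], [0.0, 0.0, 1.0]], 'origin': [0.5102, -0.2315, 0.4783], 'orientation': [-0.253, 0.0241, -0.1945]}
[[0.98, 0.19, 0.05], [-0.19, 0.95, 0.25], [0.0, -0.25, 0.97]]
```

View pics/w0.png

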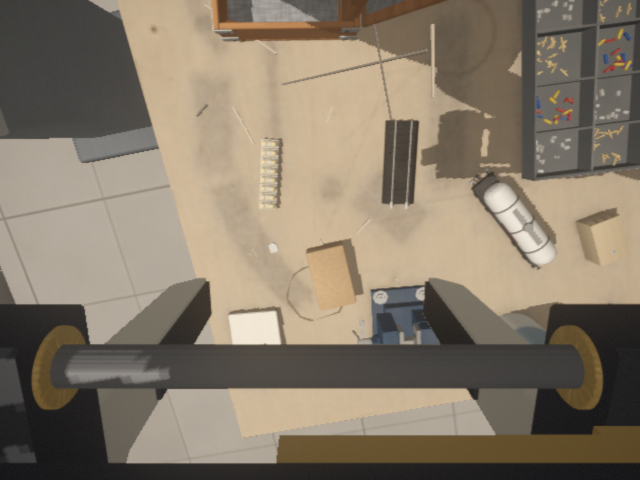

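The wrist view shows the cream strip at (270,173), the black track at (400,162), the sanding block at (330,275) and the case at the top. I'll measure these.

Run:
```python
from h import *
im,d,c=load("w0");h=cv2.cvtColor(im,cv2.COLOR_RGB2HSV).astype(int);g=im.astype(int).sum(2)
P=pts(d,c)
print("bench",np.median(P[180:220,300:340,2]))
cn=blob(g<230,(375,425,112,215));print("track",rect(cn,.009,c),cv2.boundingRect(cn));print("z",np.percentile(P[125:200,392:410,2],[20,50,80]))
print(h[150,255:285].tolist())
hi=(P[...,2]>.004).astype(np.uint8);cn=blob(hi,(250,290,130,216));print("strip d",rect(cn,.010,c),cv2.boundingRect(cn))
cn=blob((h[...,1]<75)&(h[...,2]>120),(252,290,130,216));print("strip c",rect(cn,.010,c),cv2.boundingRect(cn));print("z",np.percentile(P[142:205,265:275,2],[10,50,90]))
# two-view check of heights: same centroids by ray on planes
it,dt,ct=load("top0");gt=it.astype(int).sum(2)
from scipy.optimize import minimize_scalar as ms
def two(cw,u):
  f=lambda z:np.linalg.norm(ray(*cw,z,c)-ray(*u,z,ct));r=ms(f,bounds=(-.03,.05),method="bounded");return r.x,r.fun,ray(*cw,r.x,c)
for n,m1,r1,m2,r2 in(("track",g<230,(375,425,112,215),gt<200,(428,476,192,222)),):
  cc=[np.array(cv2.minAreaRect(blob(a,b))[0]) for a,b in((m1,r1),(m2,r2))];print(n,two(*cc))
ts=pts(dt,ct)[...,2]>.005;cc=[np.array(cv2.minAreaRect(blob(a,b))[0]) for a,b in((hi,(250,290,130,216)),(ts,(428,472,258,280)))];print("strip",two(*cc))
```

```text
bench 0.0012061960032624386
track (array([ 596.4, -280.6]), array([90.6, 35.1]), -11.6) (383, 121, 35, 82)
z [0.00633116 0.0072569  0.00842623]
[[17, 63, 205], [18, 64, 204], [18, 65, 204], [18, 64, 204], [17, 63, 204], [18, 57, 209], [19, 48, 220], [19, 47, 215], [19, 52, 205], [19, 59, 196], [20, 57, 194], [19, 50, 195], [19, 50, 195], [19, 49, 193], [19, 51, 190], [19, 51, 185], [20, 52, 186], [19, 53, 188], [19, 54, 185], [19, 55, 175], [19, 56, 163], [19, 56, 158], [19, 53, 168], [19, 59, 148], [16, 69, 122], [17, 73, 118], [16, 74, 128], [17, 68, 169], [17, 65, 193], [17, 63, 199]]
strip d (array([ 446.9, -264.1]), array([80.4, 27.7]), -19.1) (257, 138, 27, 72)
strip c (array([ 449.7, -264.2]), array([96.6, 43.2]), -12.2) (252, 130, 38, 86)
z [0.00854645 0.01199476 0.01428071]
track (np.float64(0.03658096963815334), np.float64(0.005324084645577865), array([ 0.5917961 , -0.27677991,  0.03658097]))
strip (np.float64(0.011840287102287381), np.float64(0.002019570680845419), array([ 0.44732373, -0.26305645,  0.01184029]))
```

arm_command(
  targets=[
    {"x":0.2,"y":0.036,"z":-0.55,"rx":0,"ry":0,"rz":0,"claw":0},
    {"x":0.2,"y":0.036,"z":-0.55,"rx":0,"ry":0,"rz":0,"claw":0},
    {"x":0.2,"y":0.036,"z":-0.55,"rx":0,"ry":0,"rz":0,"claw":0},
    {"x":0.2,"y":0.036,"z":-0.55,"rx":0,"ry":0,"rz":0,"claw":0},
    {"x":0.2,"y":0.036,"z":-0.55,"rx":0,"ry":0,"rz":0,"claw":0},
    {"x":0.2,"y":0.036,"z":-0.55,"rx":0,"ry":0,"rz":0,"claw":0},
    {"x":0.2,"y":0.036,"z":-0.55,"rx":0,"ry":0,"rz":0,"claw":0},
    {"x":0.2,"y":0.036,"z":-0.55,"rx":0,"ry":0,"rz":0,"claw":60},
    {"x":0.2,"y":0.036,"z":-0.55,"rx":0,"ry":0,"rz":0,"claw":60},
    {"x":0.2,"y":0.036,"z":-0.55,"rx":0,"ry":0,"rz":0,"claw":60},
  ],
)

```text
t: 1.98
tool_pos: [0.5949, -0.2843, 0.051]
orientation: [2.431, 1.989, -0.001]
force: [0.9, -0.3, 0.2]
opening: 0.0777
gripper_force: 0.0
```

Run:
```python
from h import *
s=robot.read_state();print(np.round(s["tool_pos"],4),np.round(s["orientation"],3),s["opening"])
im,d,c=snap("wrist","w1");P=pts(d,c)
m=im.astype(int).sum(2)<230
o=np.array(s["tool_pos"]);near=np.linalg.norm(P[...,:2]-o[:2],axis=-1)<.09
q=P[(m&near&(P[...,2]<.02)&(P[...,2]>-.005))];b=cv2.minAreaRect((q[:,:2]*1000).astype(np.float32));print(b,np.median(q[:,2]),len(q))
```

```text
[ 0.5949 -0.2843  0.051 ] [ 2.431e+00  1.989e+00 -1.000e-03] 0.07774128288330868
((631.8280639648438, -287.14520263671875), (93.29962158203125, 105.53665924072266), 78.416748046875) 0.006821393841398668 10516
```

View pics/w1.png

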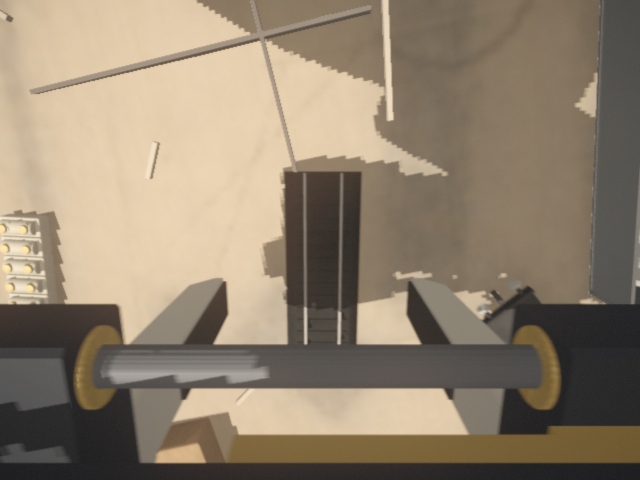

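The track sits centred and aligned between the fingers (columns 286–360, fingers 226–410). I'll descend and grip.

arm_command(
  targets=[
    {"x":0,"y":0,"z":-0.068,"rx":0,"ry":0,"rz":0,"claw":100},
    {"x":0,"y":0,"z":-0.068,"rx":0,"ry":0,"rz":0,"claw":110},
    {"x":0,"y":0,"z":-0.068,"rx":0,"ry":0,"rz":0,"claw":200},
    {"x":0,"y":0,"z":-0.068,"rx":0,"ry":0,"rz":0,"claw":200},
    {"x":0,"y":0,"z":-0.068,"rx":0,"ry":0,"rz":0,"claw":200},
    {"x":0,"y":0,"z":-0.068,"rx":0,"ry":0,"rz":0,"claw":200},
    {"x":0,"y":0,"z":-0.068,"rx":0,"ry":0,"rz":0,"claw":200},
    {"x":0,"y":0,"z":-0.068,"rx":0,"ry":0,"rz":0,"claw":200},
  ],
  squeeze=20,
)

```text
t: 2.7
tool_pos: [0.5971, -0.2839, 0.0191]
orientation: [2.427, 1.989, 0.002]
force: [-2.5, -0.5, 7.9]
opening: 0.0376
gripper_force: 20.0
```

arm_command(
  targets=[
    {"x":0,"y":0,"z":0.08,"rx":0,"ry":0,"rz":0,"claw":200},
    {"x":0,"y":0,"z":0.16,"rx":0,"ry":0,"rz":0.05,"claw":200},
    {"x":0,"y":0,"z":0.24,"rx":0,"ry":0,"rz":0.1,"claw":200},
    {"x":-0.03,"y":0.05,"z":0.34,"rx":0,"ry":0,"rz":0.2,"claw":200},
    {"x":-0.08,"y":0.12,"z":0.42,"rx":0,"ry":0,"rz":0.25,"claw":200},
    {"x":-0.15,"y":0.48,"z":0.56,"rx":0,"ry":0,"rz":0.785,"claw":200},
    {"x":-0.15,"y":0.48,"z":0.56,"rx":0,"ry":0,"rz":0.785,"claw":200},
    {"x":-0.15,"y":0.48,"z":0.56,"rx":0,"ry":0,"rz":0.785,"claw":200},
    {"x":-0.15,"y":0.48,"z":0.56,"rx":0,"ry":0,"rz":0.785,"claw":200},
    {"x":-0.15,"y":0.48,"z":0.56,"rx":0,"ry":0,"rz":0.785,"claw":200},
  ],
)

```text
t: 3.53
tool_pos: [0.5233, -0.0557, 0.2914]
orientation: [1.059, 2.956, 0.001]
force: [1.4, 0.7, -0.1]
opening: 0.0372
gripper_force: 20.0
```

arm_command(
  targets=[
    {"x":0.0,"y":0.1,"z":0.0,"rx":0,"ry":0,"rz":0.19,"claw":200},
    {"x":0.0,"y":0.1,"z":0.0,"rx":0,"ry":0,"rz":0.19,"claw":200},
    {"x":0.0,"y":0.1,"z":0.0,"rx":0,"ry":0,"rz":0.19,"claw":200},
    {"x":0.0,"y":0.1,"z":0.0,"rx":0,"ry":0,"rz":0.19,"claw":200},
    {"x":0.0,"y":0.1,"z":0.0,"rx":0,"ry":0,"rz":0.19,"claw":200},
  ],
)

```text
t: 3.95
tool_pos: [0.5241, -0.0071, 0.2902]
orientation: [0.495, 3.101, -0.0]
force: [0.0, -0.2, -0.7]
opening: 0.0373
gripper_force: 20.0
```

Run:
```python
from h import *
s=robot.read_state();print(np.round(s["tool_pos"],4),np.round(s["orientation"],3),s["opening"],np.round(s["q"],2),s["t"])
im,d,c=snap("wrist","w2")
i,dd,c1=load("w1");print("track end",ray(322,172,.009,c1))
```

```text
[ 0.5241 -0.0071  0.2902] [ 0.495  3.101 -0.   ] 0.037304694793116204 [-0.11 -0.09  1.61 -0.    1.62 -1.37] 3.95
track end [ 0.60738859 -0.23449591  0.009     ]
```

View pics/w2.png

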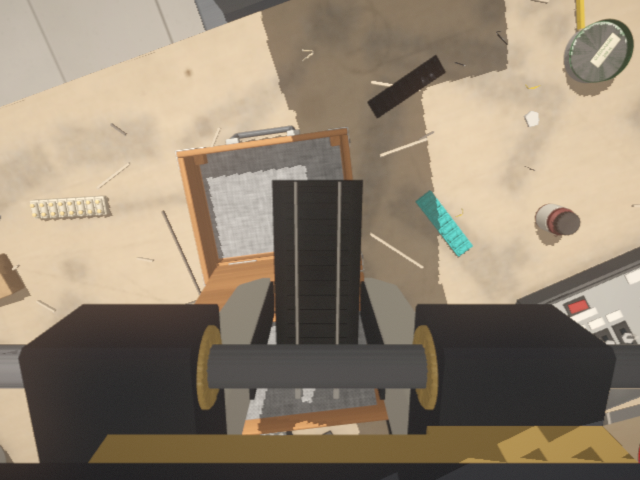

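The wrist view shows the track held square in the pads. The case's front corners are at (180,153) and (346,128), and its back disappears under the gripper. The strip is at (70,207) and the tin at (599,50).

Run:
```python
from h import *
im,d,c=load("w2");h=cv2.cvtColor(im,cv2.COLOR_RGB2HSV).astype(int);g=im.astype(int).sum(2)
m=((h[...,0]<16)&(h[...,1]>110)).astype(np.uint8);m[:, :165]=0;m[:,365:]=0;m[:100]=0;m[300:]=0
n,l,s,ce=cv2.connectedComponentsWithStats(m);k=1+np.argmax(s[1:,4]);cn=cv2.findContours((l==k).astype(np.uint8),0,1)[0][0]
for p in cv2.approxPolyDP(cn,3,True)[:,0]: print(p,(ray(*p,.052,c)[:2]*1000).round(1))
# front edge fit: topmost orange per column
def fit(cols,axis=0):
    pp=[]
    for u in cols:
        v=np.where((l[:,u] if axis==0 else l[u])==k)[0]
        if len(v): pp.append(ray(u,v[0],.052,c)[:2] if axis==0 else ray(v[0],u,.052,c)[:2])
    pp=np.array(pp,np.float32);L=cv2.fitLine(pp,cv2.DIST_HUBER,0,.01,.01).ravel();return L
F=fit(list(range(190,228))+list(range(300,340)));S=fit(range(165,225),1)
a=np.degrees(np.arctan2(F[1],F[0]))%180;b=np.degrees(np.arctan2(S[1],S[0]))%180
print("front line ang",a,"left(-y) side ang",b)
t=np.linalg.solve(np.c_[F[:2],-S[:2]],S[2:]-F[2:]);C=F[2:]+t[0]*F[:2];print("corner",C)
P=pts(d,c)
# strip
hi=P[...,2]>.005;cn=blob(hi,(20,120,185,230));print("strip",rect(cn,.009,c),cv2.boundingRect(cn));q=P[195:218,30:105];q=q[q[...,2]>.005];print(np.percentile(q[:,2],[20,50,90]))
# tin
cn=blob((P[...,2]>.012),(545,640,5,100));print("tin",cv2.minEnclosingCircle((np.array([ray(u,v,.023,c)[:2] for u,v in cn])*1000).astype(np.float32)),rect(cn,.023,c))
# case depth: floor & tray top
print("floor z",np.median(P[190:225,225:260,2]),"front wall top",np.median(P[l==k][:,2]))
for v in range(235,306,5): print(v,(P[v,225]*1000).round(),(P[v,250]*1000).round())
```

```text
[346 129] [462.7  40.8]
[177 153] [ 433.8 -116.4]
[206 283] [ 562.8 -139.5]
[198 299] [ 576.5 -154. ]
[227 299] [ 585.9 -125.6]
[239 283] [ 573.3 -107.6]
[269 277] [576.8 -76.3]
[274 282] [583.5 -73.3]
[273 252] [553.2 -63.5]
[217 258] [ 541.5 -119. ]
[198 167] [ 452.  -102.6]
[206 162] [450.1 -93.7]
[205 154] [442.9 -91.7]
[329 136] [463.8  24. ]
[332 145] [472.4  24.1]
[341 146] [475.9  31.8]
[344 178] [505.2  25.7]
[351 179] [508.2  31.7]
front line ang 79.546906 left(-y) side ang 169.3108
corner [ 0.433167   -0.11598622]
strip (array([ 447.2, -264.6]), array([82.5, 24. ]), -18.2) (30, 196, 78, 23)
[0.00931478 0.01176291 0.01461752]
tin ((470.0889892578125, 292.4132385253906), 33.14566421508789) (array([470. , 293.8]), array([59.8, 56.6]), -26.5)
floor z 0.006606500538382132 front wall top 0.052056361519153105
235 [ 529. -116.    7.] [538. -90.   6.]
240 [ 535. -118.    7.] [543. -92.   6.]
245 [ 540. -120.    7.] [549. -94.   7.]
250 [ 545. -122.    7.] [554. -96.   7.]
255 [ 551. -125.    5.] [559. -98.   7.]
260 [ 555. -124.   14.] [561. -96.  23.]
265 [ 557. -123.   25.] [563. -94.  37.]
270 [ 558. -119.   42.] [564. -92.  52.]
275 [ 560. -117.   56.] [565. -90.  65.]
280 [ 561. -114.   69.] [566. -89.  77.]
285 [ 562. -111.   83.] [507. -31. 286.]
290 [ 564. -109.   93.] [507. -29. 293.]
295 [ 564. -107.  105.] [507. -29. 296.]
300 [ 565. -105.  116.] [507. -28. 302.]
305 [504. -36. 308.] [507. -27. 307.]
```

arm_command(
  targets=[
    {"x":-0.015,"y":-0.035,"z":-0.38,"rx":0,"ry":0,"rz":0.066,"claw":200},
    {"x":-0.015,"y":-0.035,"z":-0.38,"rx":0,"ry":0,"rz":0.066,"claw":200},
    {"x":-0.015,"y":-0.035,"z":-0.38,"rx":0,"ry":0,"rz":0.066,"claw":200},
    {"x":-0.015,"y":-0.035,"z":-0.38,"rx":0,"ry":0,"rz":0.066,"claw":200},
    {"x":-0.015,"y":-0.035,"z":-0.38,"rx":0,"ry":0,"rz":0.066,"claw":200},
    {"x":-0.015,"y":-0.035,"z":-0.38,"rx":0,"ry":0,"rz":0.066,"claw":200},
    {"x":-0.015,"y":-0.035,"z":-0.38,"rx":0,"ry":0,"rz":0.066,"claw":200},
  ],
)

```text
t: 4.58
tool_pos: [0.5153, -0.0253, 0.0984]
orientation: [-0.291, -3.125, -0.0]
force: [0.1, -0.7, 0.3]
opening: 0.0373
gripper_force: 20.0
```

arm_command(
  targets=[
    {"x":0.002,"y":0,"z":-0.07,"rx":0,"ry":0,"rz":0,"claw":200},
    {"x":0.002,"y":0,"z":-0.12,"rx":0,"ry":0,"rz":0,"claw":200},
    {"x":0.002,"y":0,"z":-0.138,"rx":0,"ry":0,"rz":0,"claw":200},
    {"x":0.002,"y":0,"z":-0.145,"rx":0,"ry":0,"rz":0,"claw":200},
    {"x":0.002,"y":0,"z":-0.145,"rx":0,"ry":0,"rz":0,"claw":200},
    {"x":0.002,"y":0,"z":-0.145,"rx":0,"ry":0,"rz":0,"claw":200},
  ],
)

```text
t: 5.08
tool_pos: [0.5194, -0.025, 0.0292]
orientation: [0.286, 3.125, -0.0]
force: [1.1, -0.1, -0.2]
opening: 0.0374
gripper_force: 20.0
```

arm_command(
  targets=[
    {"x":-0.005,"y":0,"z":-0.006,"rx":0,"ry":0,"rz":0,"claw":200},
    {"x":-0.005,"y":0,"z":-0.01,"rx":0,"ry":0,"rz":0,"claw":200},
    {"x":-0.005,"y":0,"z":-0.01,"rx":0,"ry":0,"rz":0,"claw":200},
  ],
)

```text
t: 5.33
tool_pos: [0.5163, -0.025, 0.0235]
orientation: [0.285, 3.126, -0.0]
force: [0.2, -0.7, 4.8]
opening: 0.0375
gripper_force: 20.0
```

arm_command(
  targets=[
    {"x":0,"y":0,"z":0,"rx":0,"ry":0,"rz":0,"claw":122},
    {"x":0,"y":0,"z":0,"rx":0,"ry":0,"rz":0,"claw":122},
    {"x":0,"y":0,"z":0.002,"rx":0,"ry":0,"rz":0,"claw":122},
    {"x":0,"y":0,"z":0.04,"rx":0,"ry":0,"rz":0,"claw":122},
    {"x":0,"y":0,"z":0.12,"rx":0,"ry":0,"rz":0,"claw":122},
    {"x":0,"y":0,"z":0.2,"rx":0,"ry":0,"rz":0,"claw":122},
    {"x":0,"y":0,"z":0.28,"rx":0,"ry":0,"rz":0,"claw":80},
  ],
)

```text
t: 5.92
tool_pos: [0.5141, -0.0246, 0.1629]
orientation: [-0.285, -3.127, -0.0]
force: [1.8, -0.4, -0.5]
opening: 0.0516
gripper_force: 0.0
```

arm_command(
  targets=[
    {"x":-0.05,"y":-0.08,"z":0.02,"rx":0,"ry":0,"rz":-0.06,"claw":80},
    {"x":-0.134,"y":-0.48,"z":-0.1,"rx":0,"ry":0,"rz":-0.824,"claw":80},
    {"x":-0.134,"y":-0.48,"z":-0.1,"rx":0,"ry":0,"rz":-0.824,"claw":80},
    {"x":-0.134,"y":-0.48,"z":-0.1,"rx":0,"ry":0,"rz":-0.824,"claw":80},
    {"x":-0.134,"y":-0.48,"z":-0.1,"rx":0,"ry":0,"rz":-0.824,"claw":80},
    {"x":-0.134,"y":-0.48,"z":-0.1,"rx":0,"ry":0,"rz":-0.824,"claw":80},
    {"x":-0.134,"y":-0.48,"z":-0.1,"rx":0,"ry":0,"rz":-0.824,"claw":80},
    {"x":-0.134,"y":-0.48,"z":-0.1,"rx":0,"ry":0,"rz":-0.824,"claw":80},
    {"x":-0.134,"y":-0.48,"z":-0.1,"rx":0,"ry":0,"rz":-0.824,"claw":80},
    {"x":-0.134,"y":-0.48,"z":-0.1,"rx":0,"ry":0,"rz":-0.824,"claw":80},
  ],
)

```text
t: 6.75
tool_pos: [0.4475, -0.2652, 0.1115]
orientation: [-2.064, -2.367, 0.0]
force: [0.4, 0.1, -0.4]
opening: 0.0638
gripper_force: 0.0
```

Run:
```python
from h import *
s=robot.read_state();print(np.round(s["tool_pos"],4),np.round(s["orientation"],3),s["opening"],np.round(s["q"],2))
def ana(im,d,c,lo,hi2):
    P=pts(d,c);near=(np.linalg.norm(P[...,:2]-[.447,-.264],axis=-1)<.058)&(P[...,2]>lo)&(P[...,2]<hi2)
    q=P[near][:,:2].astype(np.float32)*1000
    b=cv2.minAreaRect(q);m,e=cv2.PCACompute(q,None);print(len(q),"mean",m,"yaw",np.degrees(np.arctan2(-e[0,0],e[0,1])),b)
    print((np.argwhere(near).min(0),np.argwhere(near).max(0)))
im,d,c=snap("wrist","w3");ana(im,d,c,.006,.02)
for t in("w0","w2"): ana(*load(t),.006,.02)
```

```text
[ 0.4475 -0.2652  0.1115] [-2.064 -2.367  0.   ] 0.06380077814736752 [-0.63  0.01  1.84  0.    1.29 -0.77]
3659 mean [[ 447.5582  -262.46005]] yaw -14.430572 ((447.6719970703125, -256.8760070800781), (96.81548309326172, 36.44425582885742), 88.22518157958984)
(array([151, 282]), array([300, 355]))
1230 mean [[ 448.048   -263.67795]] yaw -13.897367 ((447.7868957519531, -257.83709716796875), (95.1764907836914, 35.47306823730469), 87.72775268554688)
(array([128, 244]), array([209, 278]))
1395 mean [[ 447.1219  -262.78003]] yaw -14.202171 ((447.60009765625, -260.30987548828125), (88.98904418945312, 34.0383415222168), 86.55348205566406)
(array([180,  30]), array([218, 107]))
```

View pics/w3.png

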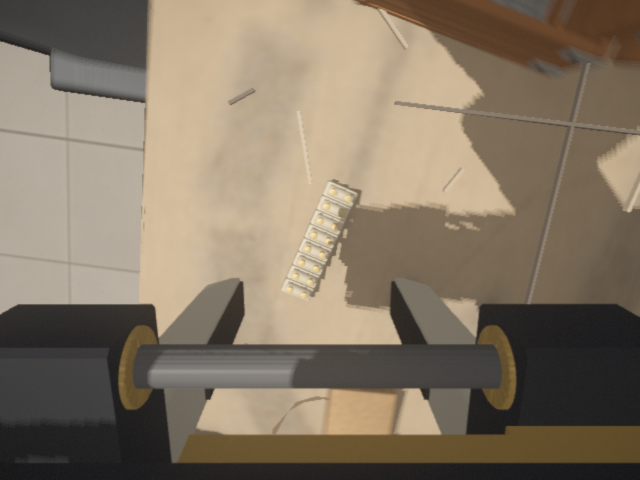

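The strip runs from (335,188) to (297,293) at yaw -14°, so the gripper needs another -22°.

arm_command(
  targets=[
    {"x":0,"y":0.002,"z":-0.03,"rx":0,"ry":0,"rz":-0.192,"claw":100},
    {"x":0,"y":0.002,"z":-0.06,"rx":0,"ry":0,"rz":-0.192,"claw":120},
    {"x":0,"y":0.002,"z":-0.1,"rx":0,"ry":0,"rz":-0.192,"claw":130},
    {"x":0,"y":0.002,"z":-0.14,"rx":0,"ry":0,"rz":-0.192,"claw":130},
    {"x":0,"y":0.002,"z":-0.18,"rx":0,"ry":0,"rz":-0.192,"claw":130},
    {"x":0,"y":0.002,"z":-0.186,"rx":0,"ry":0,"rz":-0.192,"claw":130},
    {"x":0,"y":0.002,"z":-0.188,"rx":0,"ry":0,"rz":-0.192,"claw":130},
  ],
)

```text
t: 7.38
tool_pos: [0.4469, -0.2628, 0.0166]
orientation: [-2.467, -1.94, 0.001]
force: [-0.5, -0.1, 1.0]
opening: 0.0454
gripper_force: 0.0
```

arm_command(
  targets=[
    {"x":0,"y":0,"z":0,"rx":0,"ry":0,"rz":0,"claw":230},
    {"x":0,"y":0,"z":0,"rx":0,"ry":0,"rz":0,"claw":230},
    {"x":0,"y":0,"z":0,"rx":0,"ry":0,"rz":0,"claw":230},
    {"x":0,"y":0,"z":0,"rx":0,"ry":0,"rz":0,"claw":230},
    {"x":0,"y":0,"z":0,"rx":0,"ry":0,"rz":0,"claw":230},
    {"x":0,"y":0,"z":0,"rx":0,"ry":0,"rz":0,"claw":230},
    {"x":0,"y":0,"z":0,"rx":0,"ry":0,"rz":0,"claw":230},
  ],
  squeeze=20,
)

```text
t: 7.97
tool_pos: [0.4487, -0.2642, 0.0188]
orientation: [2.47, 1.939, 0.001]
force: [0.7, 0.1, 7.1]
opening: 0.0194
gripper_force: 20.0
```

arm_command(
  targets=[
    {"x":0,"y":0,"z":0.08,"rx":0,"ry":0,"rz":0.05,"claw":230},
    {"x":0,"y":0.05,"z":0.16,"rx":0,"ry":0,"rz":0.11,"claw":230},
    {"x":0,"y":0.1,"z":0.24,"rx":0,"ry":0,"rz":0.17,"claw":230},
    {"x":0.115,"y":0.367,"z":0.26,"rx":0,"ry":0,"rz":0.813,"claw":230},
    {"x":0.115,"y":0.367,"z":0.26,"rx":0,"ry":0,"rz":0.813,"claw":230},
    {"x":0.115,"y":0.367,"z":0.26,"rx":0,"ry":0,"rz":0.813,"claw":230},
    {"x":0.115,"y":0.367,"z":0.26,"rx":0,"ry":0,"rz":0.813,"claw":230},
    {"x":0.115,"y":0.367,"z":0.26,"rx":0,"ry":0,"rz":0.813,"claw":230},
    {"x":0.115,"y":0.367,"z":0.26,"rx":0,"ry":0,"rz":0.813,"claw":230},
    {"x":0.115,"y":0.367,"z":0.26,"rx":0,"ry":0,"rz":0.813,"claw":230},
  ],
)

```text
t: 8.8
tool_pos: [0.5056, -0.0793, 0.1478]
orientation: [-0.91, -3.007, 0.0]
force: [-0.2, -0.8, -0.1]
opening: 0.0194
gripper_force: 20.0
```

arm_command(
  targets=[
    {"x":0,"y":0,"z":0,"rx":0,"ry":0,"rz":0.26,"claw":230},
    {"x":0,"y":0,"z":0,"rx":0,"ry":0,"rz":0.26,"claw":230},
    {"x":0,"y":0,"z":0,"rx":0,"ry":0,"rz":0.26,"claw":230},
    {"x":0,"y":0,"z":0,"rx":0,"ry":0,"rz":0.26,"claw":230},
  ],
)

```text
t: 9.13
tool_pos: [0.5053, -0.0802, 0.1477]
orientation: [-0.14, -3.138, -0.0]
force: [-0.1, -0.1, -0.0]
opening: 0.0195
gripper_force: 20.0
```

Run:
```python
from h import *
s=robot.read_state();o=s["orientation"];print(np.round(s["tool_pos"],4),np.round(o,3),s["opening"],(2*np.degrees(np.arctan2(o[1],o[0]))-90)%180)
im,d,c=snap("wrist","w4");P=pts(d,c);q=P-[.518,-.0505,0];X=q[...,0]*.983-q[...,1]*.182;Y=q[...,0]*.182+q[...,1]*.983
m=(abs(X)<50)&(abs(Y)<.074)&(X<.05)&(X>-.06)&(P[...,2]<.03)&(im.astype(int).sum(2)<200)
print("track in case",m.sum(),np.percentile(X[m],[3,50,97]),np.percentile(Y[m],[3,50,97]),np.percentile(P[m][:,2],[5,50,95]))
```

```text
[ 0.5053 -0.0802  0.1477] [-0.14  -3.138 -0.   ] 0.01952946200872013 84.87614441744927
track in case 5106 [-0.05489733 -0.014476    0.03055388] [0.00685849 0.0237969  0.04133936] [0.00806086 0.01161471 0.01325292]
```

View pics/w4.png

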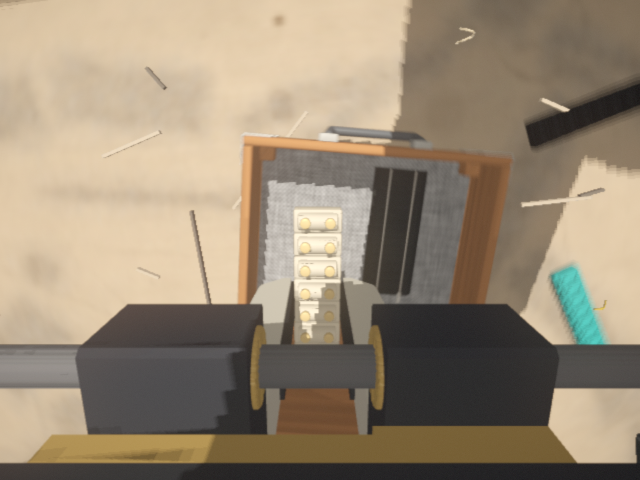

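The track lies flat in the case at case y of about 24 mm, and the strip is held over the other half. I'll lower it after a -5.4° correction.

arm_command(
  targets=[
    {"x":0.002,"y":-0.002,"z":-0.07,"rx":0,"ry":0,"rz":-0.047,"claw":230},
    {"x":0.002,"y":-0.002,"z":-0.15,"rx":0,"ry":0,"rz":-0.047,"claw":230},
    {"x":0.002,"y":-0.002,"z":-0.2,"rx":0,"ry":0,"rz":-0.047,"claw":230},
    {"x":0.002,"y":-0.002,"z":-0.23,"rx":0,"ry":0,"rz":-0.047,"claw":230},
    {"x":0.002,"y":-0.002,"z":-0.243,"rx":0,"ry":0,"rz":-0.047,"claw":230},
    {"x":0.002,"y":-0.002,"z":-0.246,"rx":0,"ry":0,"rz":-0.047,"claw":230},
    {"x":0.002,"y":-0.002,"z":-0.246,"rx":0,"ry":0,"rz":-0.047,"claw":230},
  ],
)

```text
t: 9.77
tool_pos: [0.5066, -0.0813, 0.0249]
orientation: [-0.3, -3.127, -0.0]
force: [0.2, 0.3, -0.6]
opening: 0.0197
gripper_force: 20.0
```

arm_command(
  targets=[
    {"x":0,"y":0,"z":-0.003,"rx":0,"ry":0,"rz":0,"claw":230},
    {"x":0,"y":0,"z":-0.005,"rx":0,"ry":0,"rz":0,"claw":230},
    {"x":0,"y":0,"z":-0.005,"rx":0,"ry":0,"rz":0,"claw":230},
  ],
)

```text
t: 10.02
tool_pos: [0.5071, -0.0814, 0.023]
orientation: [0.298, 3.126, -0.0]
force: [-0.1, -0.7, 0.3]
opening: 0.0194
gripper_force: 20.0
```

arm_command(
  targets=[
    {"x":0,"y":0,"z":-0.003,"rx":0,"ry":0,"rz":0,"claw":230},
    {"x":0,"y":0,"z":-0.003,"rx":0,"ry":0,"rz":0,"claw":170},
    {"x":0,"y":0,"z":-0.003,"rx":0,"ry":0,"rz":0,"claw":170},
    {"x":0,"y":0,"z":-0.003,"rx":0,"ry":0,"rz":0,"claw":170},
    {"x":0,"y":0,"z":0.02,"rx":0,"ry":0,"rz":0,"claw":170},
    {"x":0,"y":0,"z":0.1,"rx":0,"ry":0,"rz":0,"claw":170},
    {"x":0,"y":0,"z":0.18,"rx":0,"ry":0,"rz":0,"claw":170},
    {"x":0,"y":0,"z":0.26,"rx":0,"ry":0,"rz":0,"claw":255},
    {"x":0,"y":0,"z":0.34,"rx":0,"ry":0,"rz":0,"claw":255},
    {"x":0,"y":0,"z":0.42,"rx":0,"ry":0,"rz":0,"claw":255},
  ],
)

```text
t: 10.85
tool_pos: [0.506, -0.0811, 0.2353]
orientation: [0.298, 3.127, -0.0]
force: [1.4, -0.2, -0.4]
opening: 0.0153
gripper_force: 0.0
```

Run:
```python
from h import *
s=robot.read_state();o=s["orientation"];print(np.round(s["tool_pos"],4),np.round(o,3),s["opening"])
im,d,c=snap("wrist","w5");P=pts(d,c)
def case(P):
    q=P-[.518,-.0505,0];return q[...,0]*.983-q[...,1]*.182,q[...,0]*.182+q[...,1]*.983
X,Y=case(P);ins=(abs(Y)<.073)&(X<.05)&(X>-.062)&(P[...,2]<.04)
g=im.astype(int).sum(2)
for n,m in(("track",ins&(g<200)&(Y>0)),("strip",ins&(Y<0)&(P[...,2]>.010))):
    print(n,m.sum(),np.percentile(X[m],[2,50,98]).round(3),np.percentile(Y[m],[2,50,98]).round(3),np.percentile(P[m][:,2],[5,50,95]).round(4))
# tray / lid profile from top camera
it,dt,ct=snap("top","top1");Pt=pts(dt,ct);Xt,Yt=case(Pt)
for lab,(Q,A,B) in dict(wrist=(P,X,Y),top=(Pt,Xt,Yt)).items():
  for z0 in(.07,.09,.11,.13,.15):
    m=(abs(B)<.07)&(abs(Q[...,2]-z0)<.006)&(A>.03)&(A<.17);a=A[m]
    print(lab,z0,len(a),np.histogram(a,bins=np.arange(.03,.18,.01))[0])
```

```text
[ 0.506  -0.0811  0.2353] [ 0.298  3.127 -0.   ] 0.015337353307231762
track 2824 [-0.055 -0.011  0.035] [0.008 0.026 0.043] [0.0076 0.0117 0.0135]
strip 2152 [-0.058 -0.003  0.05 ] [-0.069 -0.034 -0.01 ] [0.0126 0.0164 0.0204]
wrist 0.07 651 [  0   0 651   0   0   0   0   0   0   0   0   0   0   0]
wrist 0.09 432 [  0   0 432   0   0   0   0   0   0   0   0   0   0   0]
wrist 0.11 286 [  0   0 286   0   0   0   0   0   0   0   0   0   0   0]
wrist 0.13 1646 [  0   0 353   0   0   0   0   0 647 646   0   0   0   0]
wrist 0.15 67 [ 0  0  0  0  0  0  0  0  0 67  0  0  0  0]
top 0.07 9 [0 0 6 0 0 3 0 0 0 0 0 0 0 0]
top 0.09 122 [  0   0   7   0   0  11 104   0   0   0   0   0   0   0]
top 0.11 130 [  0   0   4   0   0   0   0 102  24   0   0   0   0   0]
top 0.13 152 [ 0  0  3  0  1  0  0  0 63 85  0  0  0  0]
top 0.15 151 [  0   0   0   0   0   0   0   0   0   8 139   4   0   0]
```

arm_command(
  targets=[
    {"x":0.205,"y":0.028,"z":0.0,"rx":0,"ry":0,"rz":0,"claw":255},
    {"x":0.205,"y":0.028,"z":0.0,"rx":0,"ry":0,"rz":0,"claw":255},
    {"x":0.205,"y":0.028,"z":0.0,"rx":0,"ry":0,"rz":0,"claw":255},
    {"x":0.205,"y":0.028,"z":0.0,"rx":0,"ry":0,"rz":0,"claw":255},
    {"x":0.205,"y":0.028,"z":0.0,"rx":0,"ry":0,"rz":0,"claw":255},
  ],
)

```text
t: 11.37
tool_pos: [0.6091, -0.0669, 0.2317]
orientation: [-0.296, -3.126, -0.0]
force: [-0.2, 0.2, -0.3]
opening: 0.0005
gripper_force: 0.0
```

arm_command(
  targets=[
    {"x":0,"y":0,"z":-0.06,"rx":0,"ry":0,"rz":0,"claw":255},
    {"x":0,"y":0,"z":-0.12,"rx":0,"ry":0,"rz":0,"claw":255},
    {"x":0,"y":0,"z":-0.17,"rx":0,"ry":0,"rz":0,"claw":255},
    {"x":0,"y":0,"z":-0.2,"rx":0,"ry":0,"rz":0,"claw":255},
    {"x":0,"y":0,"z":-0.2,"rx":0,"ry":0,"rz":0,"claw":255},
  ],
)

```text
t: 11.78
tool_pos: [0.6051, -0.0669, 0.1279]
orientation: [-0.298, -3.12, -0.001]
force: [-0.2, -1.0, -0.3]
opening: 0.0006
gripper_force: 0.0
```

arm_command(
  targets=[
    {"x":-0.03,"y":0.006,"z":0.006,"rx":0,"ry":0,"rz":0,"claw":255},
    {"x":-0.06,"y":0.011,"z":0.004,"rx":0,"ry":0,"rz":0,"claw":255},
    {"x":-0.09,"y":0.016,"z":0.0,"rx":0,"ry":0,"rz":0,"claw":255},
    {"x":-0.117,"y":0.021,"z":-0.008,"rx":0,"ry":0,"rz":0,"claw":255},
    {"x":-0.14,"y":0.026,"z":-0.018,"rx":0,"ry":0,"rz":0,"claw":255},
    {"x":-0.162,"y":0.03,"z":-0.03,"rx":0,"ry":0,"rz":0,"claw":255},
    {"x":-0.18,"y":0.034,"z":-0.045,"rx":0,"ry":0,"rz":0,"claw":255},
  ],
)

```text
t: 12.37
tool_pos: [0.5191, -0.0506, 0.1122]
orientation: [0.298, 3.124, -0.001]
force: [0.1, -0.7, -0.0]
opening: 0.0002
gripper_force: 0.4
```

Run:
```python
from h import *
im,d,c=snap("top","top2")
P=pts(d,c);q=P-[.518,-.0505,0];X=q[...,0]*.983-q[...,1]*.182;Y=q[...,0]*.182+q[...,1]*.983
im2,d2,c2=snap("wrist","w6")
cv2.imwrite("pics/m2.png",np.hstack([cv2.resize(im[140:290,300:430],(390,450)),cv2.resize(im2,(400,450))])[...,::-1])
```

```text
(no output)
```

View pics/m2.png

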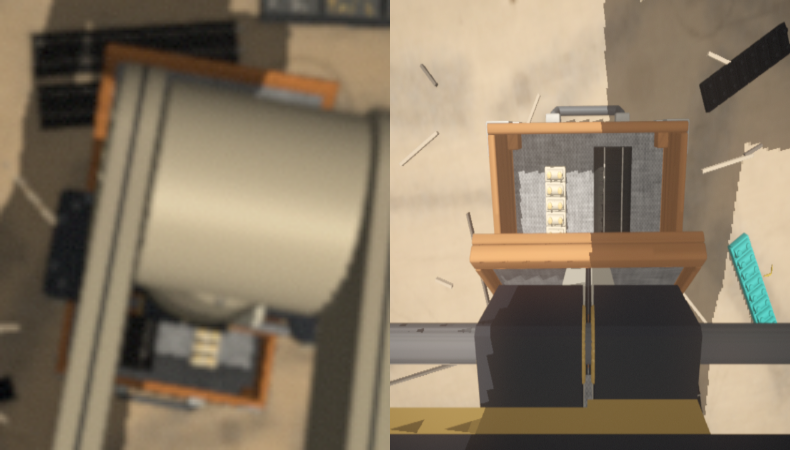

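The tray is folding under the fingers and is roughly half down, with track and strip flat beneath it. I'll continue along the arc.

arm_command(
  targets=[
    {"x":-0.018,"y":0.003,"z":-0.025,"rx":0,"ry":0,"rz":0,"claw":255},
    {"x":-0.036,"y":0.006,"z":-0.052,"rx":0,"ry":0,"rz":0,"claw":255},
    {"x":-0.048,"y":0.008,"z":-0.076,"rx":0,"ry":0,"rz":0,"claw":255},
    {"x":-0.056,"y":0.01,"z":-0.098,"rx":0,"ry":0,"rz":0,"claw":255},
    {"x":-0.061,"y":0.011,"z":-0.12,"rx":0,"ry":0,"rz":0,"claw":255},
    {"x":-0.063,"y":0.012,"z":-0.136,"rx":0,"ry":0,"rz":0,"claw":255},
    {"x":-0.064,"y":0.012,"z":-0.146,"rx":0,"ry":0,"rz":0,"claw":255},
    {"x":-0.064,"y":0.012,"z":-0.148,"rx":0,"ry":0,"rz":0,"claw":255},
  ],
)

```text
t: 13.13
tool_pos: [0.4872, -0.0442, 0.0386]
orientation: [-0.297, -3.126, -0.0]
force: [-21.3, 3.7, 45.2]
opening: 0.0008
gripper_force: 22.4
```

arm_command(
  targets=[
    {"x":0.004,"y":0,"z":0.02,"rx":0,"ry":0,"rz":0,"claw":255},
    {"x":0.004,"y":0,"z":0.1,"rx":0,"ry":0,"rz":0,"claw":255},
    {"x":0.004,"y":0,"z":0.18,"rx":0,"ry":0,"rz":0,"claw":255},
    {"x":0.004,"y":0,"z":0.26,"rx":0,"ry":0,"rz":0,"claw":200},
    {"x":0.05,"y":0,"z":0.34,"rx":0,"ry":0,"rz":0,"claw":100},
    {"x":0.1,"y":0,"z":0.42,"rx":0,"ry":0,"rz":0,"claw":50},
    {"x":0.1,"y":0,"z":0.42,"rx":0,"ry":0,"rz":0,"claw":0},
  ],
)

```text
t: 13.72
tool_pos: [0.5419, -0.0448, 0.2532]
orientation: [0.297, 3.117, -0.001]
force: [1.2, -0.3, 0.3]
opening: 0.0224
gripper_force: 0.0
```

Run:
```python
from h import *
s=robot.read_state();o=s["orientation"];print(np.round(s["tool_pos"],4),np.round(o,3),s["opening"],np.round(s["q"],2))
im,d,c=snap("wrist","w7");P=pts(d,c);q=P-[.518,-.0505,0];X=q[...,0]*.983-q[...,1]*.182;Y=q[...,0]*.182+q[...,1]*.983
m=(abs(Y)<.06)&(X>-.048)&(X<.04)&(P[...,2]<.06)&(P[...,2]>.01);A=np.c_[X[m],Y[m],np.ones(m.sum())];k=np.linalg.lstsq(A,P[m][:,2],rcond=None)[0];print("tray plane slope",k,m.sum(),"X range",X[m].min(),X[m].max())
h=cv2.cvtColor(im,cv2.COLOR_RGB2HSV)
near=(np.linalg.norm(P[...,:2]-[.470,.293],axis=-1)<.05)&(P[...,2]>.012)&(P[...,2]<.04)
if near.sum()>50:
    qq=P[near];print("tin",near.sum(),cv2.minEnclosingCircle((qq[:,:2]*1000).astype(np.float32)),np.percentile(qq[:,2],[5,50,95]),np.argwhere(near).min(0),np.argwhere(near).max(0))
```

```text
[ 0.5419 -0.0448  0.2532] [ 2.970e-01  3.117e+00 -1.000e-03] 0.02239584452474074 [-0.18 -0.04  1.63  0.    1.54 -1.56]
tray plane slope [ 0.00099041 -0.00101801  0.02647803] 12377 X range -0.04799848269122952 0.03999988946310951
```

arm_command(
  targets=[
    {"x":-0.144,"y":0.676,"z":-0.1,"rx":0,"ry":0,"rz":0,"claw":0},
    {"x":-0.144,"y":0.676,"z":-0.1,"rx":0,"ry":0,"rz":0,"claw":0},
    {"x":-0.144,"y":0.676,"z":-0.1,"rx":0,"ry":0,"rz":0,"claw":0},
    {"x":-0.144,"y":0.676,"z":-0.1,"rx":0,"ry":0,"rz":0,"claw":0},
    {"x":-0.144,"y":0.676,"z":-0.1,"rx":0,"ry":0,"rz":0,"claw":0},
    {"x":-0.144,"y":0.676,"z":-0.1,"rx":0,"ry":0,"rz":0,"claw":0},
    {"x":-0.144,"y":0.676,"z":-0.1,"rx":0,"ry":0,"rz":0,"claw":0},
    {"x":-0.144,"y":0.676,"z":-0.1,"rx":0,"ry":0,"rz":0,"claw":0},
    {"x":-0.144,"y":0.676,"z":-0.1,"rx":0,"ry":0,"rz":0,"claw":0},
    {"x":-0.144,"y":0.676,"z":-0.1,"rx":0,"ry":0,"rz":0,"claw":0},
  ],
)

```text
t: 14.6
tool_pos: [0.4624, 0.2967, 0.1931]
orientation: [-0.29, -3.124, 0.002]
force: [0.8, 0.1, 0.1]
opening: 0.091
gripper_force: 0.0
```

Run:
```python
from h import *
s=robot.read_state();o=s["orientation"];print(np.round(s["tool_pos"],4),np.round(o,3),s["opening"],np.round(s["q"],2))
im,d,c=snap("wrist","w8");P=pts(d,c)
near=(np.linalg.norm(P[...,:2]-[.470,.293],axis=-1)<.055)&(P[...,2]>.008)&(P[...,2]<.04)
n,l,st,ce=cv2.connectedComponentsWithStats(near.astype(np.uint8));k=1+np.argmax(st[1:,4]);mm=l==k
qq=P[mm];print("px",st[k],ce[k],"z",np.percentile(qq[:,2],[5,25,50,75,95]))
cn=cv2.findContours(mm.astype(np.uint8),0,1)[0];cn=max(cn,key=len)[:,0]
w=np.array([ray(u,v,.023,c)[:2] for u,v in cn])*1000
print(cv2.minEnclosingCircle(w.astype(np.float32)),cv2.fitEllipse(w.astype(np.float32)))
hi=qq[qq[:,2]>.02];print("rim",cv2.minEnclosingCircle((hi[:,:2]*1000).astype(np.float32)),np.percentile(hi[:,:2],[1,50,99],axis=0))
```

```text
[0.4624 0.2967 0.1931] [-2.900e-01 -3.124e+00  2.000e-03] 0.09100365295900568 [ 0.48  0.02  1.68  0.    1.45 -0.91]
px [ 287  186   67   78 3594] [319.9443517  229.92431831] z [0.01319923 0.01409524 0.01470966 0.01555052 0.02411245]
((464.093017578125, 297.1185302734375), 33.0845832824707) ((467.8836975097656, 297.0028991699219), (53.04555892944336, 60.19881820678711), 95.9539794921875)
rim ((470.403564453125, 297.0233459472656), 27.62964630126953) [[0.45871887 0.2702074 ]
 [0.47122659 0.29716213]
 [0.49729809 0.32032448]]
```

View pics/w8.png

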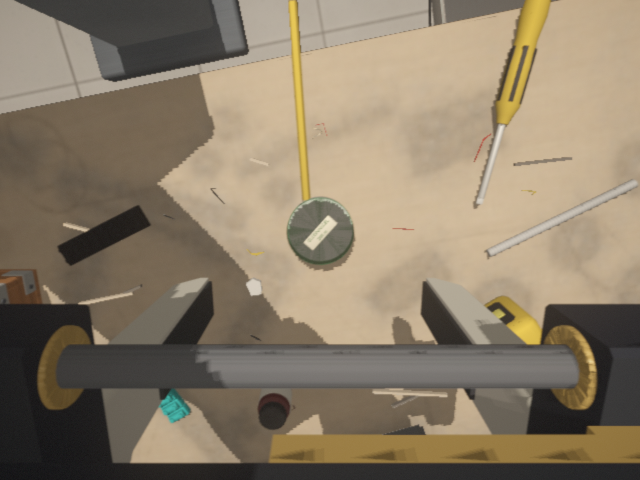

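The tin is centred at (320,231) by colour, and the rim circle fits at (470.4, 297.0) mm with radius 27.6, between the fingers. I'll descend and grip.

arm_command(
  targets=[
    {"x":0.016,"y":0,"z":-0.06,"rx":0,"ry":0,"rz":0,"claw":0},
    {"x":0.016,"y":0,"z":-0.14,"rx":0,"ry":0,"rz":0,"claw":0},
    {"x":0.016,"y":0,"z":-0.22,"rx":0,"ry":0,"rz":0,"claw":0},
    {"x":0.016,"y":0,"z":-0.28,"rx":0,"ry":0,"rz":0,"claw":0},
    {"x":0.016,"y":0,"z":-0.32,"rx":0,"ry":0,"rz":0,"claw":10},
    {"x":0.016,"y":0,"z":-0.34,"rx":0,"ry":0,"rz":0,"claw":20},
    {"x":0.016,"y":0,"z":-0.346,"rx":0,"ry":0,"rz":0,"claw":30},
    {"x":0.016,"y":0,"z":-0.346,"rx":0,"ry":0,"rz":0,"claw":40},
  ],
)

```text
t: 15.32
tool_pos: [0.4731, 0.2928, 0.0226]
orientation: [-0.299, -3.127, 0.001]
force: [-0.3, 0.2, 0.2]
opening: 0.0807
gripper_force: 0.0
```

arm_command(
  targets=[
    {"x":-0.004,"y":0.004,"z":-0.005,"rx":0,"ry":0,"rz":0,"claw":50},
    {"x":-0.004,"y":0.004,"z":-0.008,"rx":0,"ry":0,"rz":0,"claw":60},
  ],
)

```text
t: 15.48
tool_pos: [0.4724, 0.2966, 0.0207]
orientation: [0.298, 3.125, 0.003]
force: [0.5, 0.0, -0.1]
opening: 0.0725
gripper_force: 0.0
```

arm_command(
  targets=[
    {"x":0,"y":0,"z":0,"rx":0,"ry":0,"rz":0,"claw":90},
    {"x":0,"y":0,"z":0,"rx":0,"ry":0,"rz":0,"claw":140},
    {"x":0,"y":0,"z":0,"rx":0,"ry":0,"rz":0,"claw":140},
    {"x":0,"y":0,"z":0,"rx":0,"ry":0,"rz":0,"claw":140},
    {"x":0,"y":0,"z":0,"rx":0,"ry":0,"rz":0,"claw":140},
    {"x":0,"y":0,"z":0,"rx":0,"ry":0,"rz":0,"claw":140},
  ],
  squeeze=20,
)

```text
t: 15.98
tool_pos: [0.4715, 0.2961, 0.0195]
orientation: [0.297, 3.126, 0.001]
force: [-1.2, 0.1, 5.6]
opening: 0.053
gripper_force: 20.0
```

arm_command(
  targets=[
    {"x":0,"y":0,"z":0.03,"rx":0,"ry":0,"rz":0,"claw":140},
    {"x":0,"y":0,"z":0.09,"rx":0,"ry":0,"rz":0,"claw":140},
    {"x":0,"y":0,"z":0.15,"rx":0,"ry":0,"rz":0,"claw":140},
    {"x":0.005,"y":-0.03,"z":0.2,"rx":0,"ry":0,"rz":0,"claw":140},
    {"x":0.013,"y":-0.09,"z":0.24,"rx":0,"ry":0,"rz":0,"claw":140},
    {"x":0.021,"y":-0.15,"z":0.26,"rx":0,"ry":0,"rz":0,"claw":140},
    {"x":0.029,"y":-0.21,"z":0.26,"rx":0,"ry":0,"rz":0,"claw":140},
    {"x":0.037,"y":-0.27,"z":0.26,"rx":0,"ry":0,"rz":0,"claw":140},
    {"x":0.045,"y":-0.33,"z":0.26,"rx":0,"ry":0,"rz":0,"claw":140},
    {"x":0.053,"y":-0.39,"z":0.26,"rx":0,"ry":0,"rz":0,"claw":140},
  ],
)

```text
t: 16.82
tool_pos: [0.4971, 0.0993, 0.1485]
orientation: [-0.297, -3.127, 0.0]
force: [1.7, 0.4, -0.6]
opening: 0.0529
gripper_force: 20.0
```

arm_command(
  targets=[
    {"x":0.008,"y":-0.06,"z":0,"rx":0,"ry":0,"rz":0,"claw":140},
    {"x":0.016,"y":-0.12,"z":0,"rx":0,"ry":0,"rz":0,"claw":140},
    {"x":0.024,"y":-0.18,"z":0,"rx":0,"ry":0,"rz":0,"claw":140},
    {"x":0.032,"y":-0.24,"z":0,"rx":0,"ry":0,"rz":0,"claw":140},
    {"x":0.038,"y":-0.28,"z":0,"rx":0,"ry":0,"rz":0,"claw":140},
    {"x":0.04,"y":-0.3,"z":0,"rx":0,"ry":0,"rz":0,"claw":140},
    {"x":0.04,"y":-0.303,"z":0,"rx":0,"ry":0,"rz":0,"claw":140},
    {"x":0.04,"y":-0.303,"z":0,"rx":0,"ry":0,"rz":0,"claw":140},
  ],
)

```text
t: 17.48
tool_pos: [0.5172, -0.0506, 0.1484]
orientation: [-0.299, -3.126, -0.001]
force: [-0.6, 0.1, -1.7]
opening: 0.0534
gripper_force: 20.0
```

arm_command(
  targets=[
    {"x":0,"y":0,"z":-0.04,"rx":0,"ry":0,"rz":0,"claw":140},
    {"x":0,"y":0,"z":-0.1,"rx":0,"ry":0,"rz":0,"claw":140},
    {"x":0,"y":0,"z":-0.15,"rx":0,"ry":0,"rz":0,"claw":140},
    {"x":0,"y":0,"z":-0.18,"rx":0,"ry":0,"rz":0,"claw":140},
    {"x":0,"y":0,"z":-0.195,"rx":0,"ry":0,"rz":0,"claw":140},
    {"x":0,"y":0,"z":-0.203,"rx":0,"ry":0,"rz":0,"claw":140},
    {"x":0,"y":0,"z":-0.203,"rx":0,"ry":0,"rz":0,"claw":140},
  ],
)

```text
t: 18.07
tool_pos: [0.5173, -0.0498, 0.047]
orientation: [-0.296, -3.127, -0.0]
force: [-0.1, -0.3, -0.3]
opening: 0.053
gripper_force: 20.0
```

arm_command(
  targets=[
    {"x":0,"y":0,"z":-0.003,"rx":0,"ry":0,"rz":0,"claw":140},
    {"x":0,"y":0,"z":-0.006,"rx":0,"ry":0,"rz":0,"claw":140},
    {"x":0,"y":0,"z":-0.006,"rx":0,"ry":0,"rz":0,"claw":140},
  ],
)

```text
t: 18.32
tool_pos: [0.5188, -0.0508, 0.0456]
orientation: [0.297, 3.125, -0.0]
force: [0.5, 0.8, 2.6]
opening: 0.0528
gripper_force: 20.0
```

arm_command(
  targets=[
    {"x":0,"y":0,"z":-0.001,"rx":0,"ry":0,"rz":0,"claw":75},
    {"x":0,"y":0,"z":-0.001,"rx":0,"ry":0,"rz":0,"claw":75},
    {"x":0,"y":0,"z":-0.001,"rx":0,"ry":0,"rz":0,"claw":75},
    {"x":0,"y":0,"z":0.0,"rx":0,"ry":0,"rz":0,"claw":75},
    {"x":0,"y":0,"z":0.02,"rx":0,"ry":0,"rz":0,"claw":75},
    {"x":0,"y":0,"z":0.08,"rx":0,"ry":0,"rz":0,"claw":75},
    {"x":0,"y":0,"z":0.16,"rx":0,"ry":0,"rz":0,"claw":75},
    {"x":0,"y":0,"z":0.24,"rx":0,"ry":0,"rz":0,"claw":255},
    {"x":0,"y":0,"z":0.32,"rx":0,"ry":0,"rz":0,"claw":255},
    {"x":0,"y":0,"z":0.4,"rx":0,"ry":0,"rz":0,"claw":255},
  ],
)

```text
t: 19.15
tool_pos: [0.517, -0.0507, 0.2471]
orientation: [0.298, 3.127, -0.0]
force: [1.1, 0.2, 0.3]
opening: 0.0504
gripper_force: 0.0
```

Run:
```python
from h import *
s=robot.read_state();o=s["orientation"];print(np.round(s["tool_pos"],4),np.round(o,3),s["opening"],np.round(s["q"],2))
im,d,c=snap("wrist","w9");P=pts(d,c);q=P-[.518,-.0505,0];X=q[...,0]*.983-q[...,1]*.182;Y=q[...,0]*.182+q[...,1]*.983
m=(abs(Y)<.065)&(X>-.048)&(X<.05)&(P[...,2]<.06)
t=m&(P[...,2]>.043);print("tin rim",t.sum(),cv2.minEnclosingCircle((np.c_[X[t],Y[t]]*1000).astype(np.float32)),np.median(P[t][:,2]))
t=m&(P[...,2]>.034)&(P[...,2]<.043);A=np.c_[X[t],Y[t],np.ones(t.sum())];print("tin lid plane",np.linalg.lstsq(A,P[t][:,2],rcond=None)[0],t.sum())
t=m&(P[...,2]<.031);A=np.c_[X[t],Y[t],np.ones(t.sum())];print("tray",np.linalg.lstsq(A,P[t][:,2],rcond=None)[0],t.sum())
it,dt,ct=snap("top","top3");P=pts(dt,ct);q=P-[.518,-.0505,0];X=q[...,0]*.983-q[...,1]*.182;Y=q[...,0]*.182+q[...,1]*.983
m=(abs(Y)<.06)&(X>.075)&(X<.17)&(P[...,2]>.06)&(P[...,2]<.18);k=np.polyfit(X[m],P[m][:,2],1);print("lid",m.sum(),k,np.pi-np.arctan(k[0]),X[m].max(),P[m][:,2].max())
```

```text
[ 0.517  -0.0507  0.2471] [ 0.298  3.127 -0.   ] 0.050414464983500794 [-0.2  -0.09  1.69 -0.    1.55 -1.58]
tin rim 482 ((0.6444223523139954, -1.2543028593063354), 27.659475326538086) 0.048706726641426557
tin lid plane [ 0.00514213 -0.00129663  0.0394986 ] 2596
tray [ 0.00210665 -0.00150807  0.0265152 ] 11380Traceback (most recent call last):
  File "<stdin>", line 9, in <module>
    raise TypeError("expected non-empty vector for x")
TypeError: expected non-empty vector for x
```

Run:
```python
from h import *
for t in("top0","scene0"):
    im,d,c=load(t);P=pts(d,c);ok=d>0
    m=ok&(P[...,0]>.62)&(P[...,0]<.95)&(P[...,1]>-.25)&(P[...,1]<.12)
    for z0,z1 in((.05,.13),(.13,.19),(.19,.6),(.6,1.5)):
        k=m&(P[...,2]>z0)&(P[...,2]<z1);print(t,z0,k.sum(),np.percentile(P[k],[1,50],axis=0).round(3).tolist() if k.sum() else "")
```

```text
top0 0.05 5744 [[0.621, -0.246, 0.052], [0.907, -0.058, 0.1]]
top0 0.13 3937 [[0.629, -0.244, 0.13], [0.918, -0.091, 0.141]]
top0 0.19 141 [[0.934, -0.199, 0.22], [0.944, -0.097, 0.229]]
top0 0.6 0 
scene0 0.05 2472 [[0.625, -0.248, 0.051], [0.857, -0.095, 0.104]]
scene0 0.13 1242 [[0.633, -0.245, 0.13], [0.848, -0.103, 0.136]]
scene0 0.19 84 [[0.933, -0.199, 0.225], [0.945, -0.1, 0.229]]
scene0 0.6 0
```

arm_command(
  targets=[
    {"x":0.34,"y":-0.062,"z":0,"rx":0,"ry":0,"rz":0,"claw":255},
    {"x":0.34,"y":-0.062,"z":0,"rx":0,"ry":0,"rz":0,"claw":255},
    {"x":0.34,"y":-0.062,"z":0,"rx":0,"ry":0,"rz":0,"claw":255},
    {"x":0.34,"y":-0.062,"z":0,"rx":0,"ry":0,"rz":0,"claw":255},
    {"x":0.34,"y":-0.062,"z":0,"rx":0,"ry":0,"rz":0,"claw":255},
    {"x":0.34,"y":-0.062,"z":0,"rx":0,"ry":0,"rz":0,"claw":255},
    {"x":0.34,"y":-0.062,"z":0,"rx":0,"ry":0,"rz":0,"claw":255},
  ],
)

```text
t: 19.83
tool_pos: [0.687, -0.0817, 0.2435]
orientation: [-0.298, -3.126, -0.0]
force: [-0.5, -0.1, 0.3]
opening: 0.0007
gripper_force: 0.0
```

Run:
```python
from h import *
s=robot.read_state();print(np.round(s["tool_pos"],4),np.round(s["orientation"],3),s["opening"])
im,d,c=snap("wrist","w10");P=pts(d,c);q=P-[.518,-.0505,0];X=q[...,0]*.983-q[...,1]*.182;Y=q[...,0]*.182+q[...,1]*.983
m=(abs(Y)<.07)&(X>.085)&(X<.18)&(P[...,2]>.07)&(P[...,2]<.18)&(d>0)
k=np.polyfit(P[m][:,2],X[m],1);print(m.sum(),"x at z",[(z,np.polyval(k,z).round(4)) for z in(.052,.1,.15)],np.percentile(X[m],99),np.percentile(P[m][:,2],99))
```

```text
[ 0.687  -0.0817  0.2435] [-0.298 -3.126 -0.   ] 0.000742438452969176
25029 x at z [(0.052, np.float64(0.0654)), (0.1, np.float64(0.0991)), (0.15, np.float64(0.1341))] 0.15179841570558483 0.17052827811699528
```

arm_command(
  targets=[
    {"x":0.01,"y":-0.002,"z":-0.05,"rx":0,"ry":0,"rz":0,"claw":255},
    {"x":0.01,"y":-0.002,"z":-0.11,"rx":0,"ry":0,"rz":0,"claw":255},
    {"x":0.01,"y":-0.002,"z":-0.155,"rx":0,"ry":0,"rz":0,"claw":255},
    {"x":0.01,"y":-0.002,"z":-0.165,"rx":0,"ry":0,"rz":0,"claw":255},
  ],
)

```text
t: 20.22
tool_pos: [0.6891, -0.082, 0.1585]
orientation: [-0.297, -3.122, -0.001]
force: [-0.7, 0.7, -1.7]
opening: 0.0007
gripper_force: 0.0
```

arm_command(
  targets=[
    {"x":-0.03,"y":0.006,"z":0.0,"rx":0,"ry":0,"rz":0,"claw":255},
    {"x":-0.065,"y":0.012,"z":0.007,"rx":0,"ry":0,"rz":0,"claw":255},
    {"x":-0.106,"y":0.019,"z":0.02,"rx":0,"ry":0,"rz":0,"claw":255},
    {"x":-0.142,"y":0.026,"z":0.033,"rx":0,"ry":0,"rz":0,"claw":255},
    {"x":-0.178,"y":0.033,"z":0.045,"rx":0,"ry":0,"rz":0,"claw":255},
    {"x":-0.208,"y":0.038,"z":0.043,"rx":0,"ry":0,"rz":0,"claw":255},
    {"x":-0.237,"y":0.044,"z":0.04,"rx":0,"ry":0,"rz":0,"claw":255},
    {"x":-0.266,"y":0.049,"z":0.031,"rx":0,"ry":0,"rz":0,"claw":255},
    {"x":-0.293,"y":0.054,"z":0.02,"rx":0,"ry":0,"rz":0,"claw":255},
  ],
)

```text
t: 20.97
tool_pos: [0.5461, -0.0557, 0.1755]
orientation: [0.297, 3.121, -0.001]
force: [1.2, -0.4, 1.1]
opening: 0.0004
gripper_force: 0.8
```

Run:
```python
from h import *
s=robot.read_state();print(np.round(s["tool_pos"],4),np.round(s["force"],1))
im,d,c=snap("wrist","w11");P=pts(d,c);q=P-[.518,-.0505,0];X=q[...,0]*.983-q[...,1]*.182;Y=q[...,0]*.182+q[...,1]*.983
m=(abs(Y)<.078)&(X>-.06)&(X<.2)&(P[...,2]>.06)&(P[...,2]<.2)&(d>0)
for a in np.arange(-.06,.1,.02):
    k=m&(abs(X-a)<.01)
    if k.sum()>20: print(round(a,2),k.sum(),np.percentile(P[k][:,2],[5,50,95]).round(3))
```

```text
[ 0.5461 -0.0557  0.1755] [ 1.2 -0.4  1.1]
0.0 6491 [0.18  0.182 0.184]
0.02 5890 [0.147 0.172 0.189]
0.04 1645 [0.104 0.125 0.14 ]
0.06 982 [0.067 0.081 0.1  ]
```

arm_command(
  targets=[
    {"x":-0.034,"y":0.006,"z":-0.03,"rx":0,"ry":0,"rz":0,"claw":255},
    {"x":-0.055,"y":0.01,"z":-0.048,"rx":0,"ry":0,"rz":0,"claw":255},
    {"x":-0.077,"y":0.014,"z":-0.071,"rx":0,"ry":0,"rz":0,"claw":255},
    {"x":-0.094,"y":0.017,"z":-0.094,"rx":0,"ry":0,"rz":0,"claw":255},
    {"x":-0.109,"y":0.02,"z":-0.122,"rx":0,"ry":0,"rz":0,"claw":255},
    {"x":-0.119,"y":0.022,"z":-0.148,"rx":0,"ry":0,"rz":0,"claw":255},
    {"x":-0.127,"y":0.024,"z":-0.175,"rx":0,"ry":0,"rz":0,"claw":255},
    {"x":-0.13,"y":0.024,"z":-0.192,"rx":0,"ry":0,"rz":0,"claw":255},
    {"x":-0.13,"y":0.024,"z":-0.204,"rx":0,"ry":0,"rz":0,"claw":255},
    {"x":-0.13,"y":0.024,"z":-0.206,"rx":0,"ry":0,"rz":0,"claw":255},
  ],
)

```text
t: 21.85
tool_pos: [0.481, -0.0437, 0.0721]
orientation: [-0.297, -3.127, 0.0]
force: [-19.5, 3.9, 34.5]
opening: 0.0002
gripper_force: 17.0
```

Firm contact at the stop height, so I'll lift away and verify.

arm_command(
  targets=[
    {"x":0,"y":0,"z":0.01,"rx":0,"ry":0,"rz":0,"claw":255},
    {"x":0,"y":0,"z":0.08,"rx":0,"ry":0,"rz":0,"claw":255},
    {"x":0,"y":0,"z":0.16,"rx":0,"ry":0,"rz":0,"claw":255},
    {"x":0,"y":0,"z":0.24,"rx":0,"ry":0,"rz":0,"claw":255},
    {"x":0.06,"y":0,"z":0.32,"rx":0,"ry":0,"rz":0,"claw":255},
    {"x":0.1,"y":0,"z":0.38,"rx":0,"ry":0,"rz":0,"claw":255},
    {"x":0.1,"y":0,"z":0.38,"rx":0,"ry":0,"rz":0,"claw":255},
  ],
)

```text
t: 22.43
tool_pos: [0.5368, -0.0444, 0.2686]
orientation: [0.296, 3.113, -0.002]
force: [1.6, -0.4, 1.8]
opening: 0.0007
gripper_force: 0.0
```

Run:
```python
from h import *
s=robot.read_state();print(np.round(s["tool_pos"],4),np.round(s["force"],1),s["t"])
im,d,c=snap("wrist","w12");P=pts(d,c);q=P-[.518,-.0505,0];X=q[...,0]*.983-q[...,1]*.182;Y=q[...,0]*.182+q[...,1]*.983
m=(abs(Y)<.07)&(X>-.065)&(X<.06)&(P[...,2]>.03)&(P[...,2]<.12)&(d>0)
A=np.c_[X[m],Y[m],np.ones(m.sum())];print("lid plane",np.linalg.lstsq(A,P[m][:,2],rcond=None)[0],m.sum(),np.percentile(P[m][:,2],[2,98]))
```

```text
[ 0.5368 -0.0444  0.2686] [ 1.6 -0.4  1.8] 22.4333
lid plane [ 0.00299718 -0.00131865  0.05933372] 22215 [0.057722   0.06100509]
```

The lid is level (slope 0.003 rad) and the arm is clear, so I'm handing in.

```bash
python3 -c "
from plant import robot
print(robot.close_job())"
```

```text
the job is handed in; nothing more can be done
None
```

I packed the case as asked and handed it in at about 22 s of the 72 s allowed: my last depth checks showed the track and strip lying flat, the tray level, the tin upright and the lid shut, but the hand-in returned no verdict.

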